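# Load lidded tubs into the delivery rack in order

### The arm

A 7-joint arm with a two-finger parallel gripper is mounted at the origin on the work surface. World frame = base frame: x ahead of the robot, y to its left, z up, the work surface at z = 0. Lengths are in mm, angles in rad, forces in N, time in s.
With the tool pointing down it reaches from about 350 to 900 mm from the base axis. Payload 19.9 kg.
Tool frame: the origin (TCP) lies between the finger pads; the fingertips stand 19 mm ahead of it and the grasp point (between the pads) is the TCP; z points along the fingers, y is the direction in which the jaws open and shut (so a half turn about z gives the same grasp; the last joint's range is limited). The gripper opens to 94 mm and grips with 3 to 60 N. Pads are 16 mm wide; open, the fingers measure 119 mm over their backs; the gripper's body (75 mm by 177 mm) begins 78 mm behind the grasp point.
Start: joints at [-0.042, 0.417, -0.01, 1.614, 0.005, 1.111, -0.053], TCP at [624.981, 0.003, 224.425] pointing down, gripper open.
Joint ranges: [-2.81, 2.81], [-0.39, 2.02], [-1.27, 1.25], [0.06, 2.57], [-1.19, 4.33], [0.19, 2], [-2.82, 2.82]. Speed limits (rad/s): [1.89, 1.89, 2.39, 2.39, 3.01, 3.01, 3.01].

### API

Orientations are given as a rotation vector (axis times angle).
In Python, from cell import * gives the robot as it stands.
- The arm moves only by the tool drive_tool, never from a script. Its argument "motion" is a list of rows, each a list of 7 numbers: the shift along the tool's x, y, z in m, then the turn, a rotation vector about the tool's x, y, z in degrees, then the finger opening in m, from 0 to 0.094. A call has exactly 10 rows; each row shifts and turns the commanded pose from where the row before left it, along the tool's axes as they then stand; what a row does not reach is not made up. A row lasts 1/12 s, in which the tool goes at most 41.7 mm and 7.16 degrees, less where a joint would pass 70% of its speed; a pose out of reach is approached as far as the arm can. A call is refused whole if a number of a shift passes 0.0417 or a number of a turn 7.16, either way. A call with a gripper value outside its range is refused whole. The fingers move at their own pace and stop on an object; "squeeze" is the grip in N (left out, the last holds). Time passes only in rows, so rows that do not move let the fingers close, or fill a call up. It gives the time, the measured TCP pose, the force and the opening at its end, in the units of the state.
- get_state(): the state, without advancing time (a new reading comes with each control period).
- snapshot(name): name is "scene" or "side" or "wrist"; returns the picture (400x640x3 uint8, red, green, blue); there is no depth.
- camera_info(name): a dict with "vfov" (degrees; the focal length in pixels is half the picture's height over the tangent of half this angle, whatever the lens; pixels are square), "cx", "cy" (the principal point, pixels), "R" (3x3) and "t" (3): a world point X has camera coordinates R X + t. Camera axes: x right, y down, z forward; pixel columns grow to the right and rows downward; lengths in mm; the calibration is good to about 2 mm. The wrist camera is an equidistant fisheye: a pixel r from the principal point sees the ray r / f radians off the axis. A picture is of the moment at which its call begins: read the wrist's pose just before it. camera_info takes no time and is no camera call; for the wrist camera it gives the pose at the moment of the call.
- close_job(): hands the job in, once; it reports no verdict.
The state is a dict: "time": time; "joint_positions": joint angles; "dq": joint speeds; "joint_torque": joint torques, N m; "tcp_pos": TCP position; "orientation": TCP orientation; "force": force on the tool from outside, world axes, zero at the start; "wrist_torque": the same for the moment, N m; "width": finger opening in mm.
Only numpy, scipy, OpenCV 4.12 (cv2) and the standard library are available. Lean on these libraries where they do the work, as an engineer would, in place of code of your own. Each camera call takes 0.05 s, during which the arm holds its last target. There are 200 camera calls.

### The job

Move the three tubs from the grey rack to the white rack, one to a well, in the same order counted from the blue end: the tub nearest the grey rack's blue end block goes nearest the white rack's blue end block, and so on. The yellow tub is still open: put its lid on and press it down firmly, before or after moving it. Leave all three tubs standing upright on the floor of their wells, with the lid fully home, and never tip a tub over.

Things in the scene. Friction and masses are not known exactly. Their poses are not given: they have to be found in the camera images.
- tub_red_center (a point): Red plastic tub, closed: round body 56 mm in diameter and 40 mm high, a shoulder, then a neck 48 mm in diameter that rises to 60 mm, with a white lid (53 mm in diameter, a disc of the tub's colour on top) fixed on it, 72 mm high in all; it starts upright in a well of the grey rack. The point is on its axis, 36 mm above its underside; z is up along its axis.
- tub_yellow_center (a point): Yellow plastic tub, open, without a lid: round body 56 mm in diameter and 40 mm high, a shoulder, then a neck 48 mm in diameter that rises to 60 mm (the open rim; mouth 40 mm in diameter); it starts upright in a well of the grey rack. The point is on its axis, 36 mm above its underside; z is up along its axis.
- tub_green_center (a point): Green plastic tub, closed: round body 56 mm in diameter and 40 mm high, a shoulder, then a neck 48 mm in diameter that rises to 60 mm, with a white lid (53 mm in diameter, a disc of the tub's colour on top) fixed on it, 72 mm high in all; it starts upright in a well of the grey rack. The point is on its axis, 36 mm above its underside; z is up along its axis.
- lid_center (a point): Loose white lid of the yellow tub: disc 53 mm across, 12 mm thick, yellow patch on top; below it a tapered plug 10 mm long (35 to 22 mm wide) that centres itself in the mouth. Point: centre of the disc. Starts plug down on a fixed black post 20 mm high (point 36 mm above the table). Seated on the rim, the point is 30 mm above the tub's point. It does not lock: carry the tub level.
- tag_red: Red tag, fixed block 14 x 44 x 16 mm at the -x side of the grey rack, beside the well in which the red tub starts; it stays as a record of the order. Origin on the table under its centre, 52 mm from the well's centre along the rack's -x; axes parallel to the grey rack's.
- tag_yellow: Yellow tag, fixed block 14 x 44 x 16 mm at the -x side of the grey rack, beside the well in which the yellow tub starts; it stays as a record of the order. Origin on the table under its centre, 52 mm from the well's centre along the rack's -x; axes parallel to the grey rack's.
- tag_green: Green tag, fixed block 14 x 44 x 16 mm at the -x side of the grey rack, beside the well in which the green tub starts; it stays as a record of the order. Origin on the table under its centre, 52 mm from the well's centre along the rack's -x; axes parallel to the grey rack's.
- grey_rack: Fixed grey rack, the one the tubs start in: three wells in a row along its y, centres at y = -90, 0, +90 mm; each 75 mm (x) by 85 mm (y) inside, floor 8 mm and walls 15 mm above the table. Origin on the table under the middle well; z up. At each end stands an end block (70 x 24 mm, 22 mm high, centred at y = +-150 mm): blue at its +y end, grey at its -y end.
- white_rack: Fixed white rack, empty at the start, the one to fill: three wells in a row along its y, centres at y = -90, 0, +90 mm; each 75 mm (x) by 85 mm (y) inside, floor 8 mm and walls 15 mm above the table. Origin on the table under the middle well; z up. It also has an end block at each end, 22 mm high, centred at y = +-150 mm, one blue, one white; which end is blue differs from time to time.
- blue_end: The blue end block of the white rack, fixed, 70 x 24 x 22 mm, at either the +y or the -y end of that rack, 150 mm from its origin. Origin on the table under its centre.
Mind the look-alikes: they are no part of the job. Several things have the shape of the blue_end; the one meant has the colours described above.

How it is judged (in metres and radians):
On the way:
1. the lid is pressed down firmly (more than 4 N) while it sits home on the yellow tub (contact force between lid and tub_yellow above 4 N and horizontal distance between lid_center and tub_yellow_center below 0.006 m and z of lid_center in the frame of tub_yellow_center between 0.027 and 0.033 m).
At the end, for the whole second after the job is handed in: Each tub stands at rest in the white rack's well of the same place from blue as its tag: within 20 mm along the row, 15 mm across, 4 mm in height, tilt under 0.08 rad. The lid rests on the yellow tub within 6 mm of its axis and 3 mm of seated height, tilt under 0.12 rad (((y of tag_red in the frame of grey_rack between -0.12 and -0.06 m and y of blue_end in the frame of white_rack above 0 m and y of tub_red_center in the frame of white_rack between -0.11 and -0.07 m) or (y of tag_red in the frame of grey_rack between -0.12 and -0.06 m and y of blue_end in the frame of white_rack below 0 m and y of tub_red_center in the frame of white_rack between 0.07 and 0.11 m) or (y of tag_red in the frame of grey_rack between -0.03 and 0.03 m and y of tub_red_center in the frame of white_rack between -0.02 and 0.02 m) or (y of tag_red in the frame of grey_rack between 0.06 and 0.12 m and y of blue_end in the frame of white_rack above 0 m and y of tub_red_center in the frame of white_rack between 0.07 and 0.11 m) or (y of tag_red in the frame of grey_rack between 0.06 and 0.12 m and y of blue_end in the frame of white_rack below 0 m and y of tub_red_center in the frame of white_rack between -0.11 and -0.07 m)) and x of tub_red_center in the frame of white_rack between -0.015 and 0.015 m and z of tub_red_center in the frame of white_rack between 0.04 and 0.048 m and angle between each of tub_red_center, tub_yellow_center, tub_green_center's own z axis and vertical below 0.08 rad and linear speed of each of tub_red, tub_yellow, tub_green, lid below 0.02 m/s and ((y of tag_yellow in the frame of grey_rack between -0.12 and -0.06 m and y of blue_end in the frame of white_rack above 0 m and y of tub_yellow_center in the frame of white_rack between -0.11 and -0.07 m) or (y of tag_yellow in the frame of grey_rack between -0.12 and -0.06 m and y of blue_end in the frame of white_rack below 0 m and y of tub_yellow_center in the frame of white_rack between 0.07 and 0.11 m) or (y of tag_yellow in the frame of grey_rack between -0.03 and 0.03 m and y of tub_yellow_center in the frame of white_rack between -0.02 and 0.02 m) or (y of tag_yellow in the frame of grey_rack between 0.06 and 0.12 m and y of blue_end in the frame of white_rack above 0 m and y of tub_yellow_center in the frame of white_rack between 0.07 and 0.11 m) or (y of tag_yellow in the frame of grey_rack between 0.06 and 0.12 m and y of blue_end in the frame of white_rack below 0 m and y of tub_yellow_center in the frame of white_rack between -0.11 and -0.07 m)) and x of tub_yellow_center in the frame of white_rack between -0.015 and 0.015 m and z of tub_yellow_center in the frame of white_rack between 0.04 and 0.048 m and ((y of tag_green in the frame of grey_rack between -0.12 and -0.06 m and y of blue_end in the frame of white_rack above 0 m and y of tub_green_center in the frame of white_rack between -0.11 and -0.07 m) or (y of tag_green in the frame of grey_rack between -0.12 and -0.06 m and y of blue_end in the frame of white_rack below 0 m and y of tub_green_center in the frame of white_rack between 0.07 and 0.11 m) or (y of tag_green in the frame of grey_rack between -0.03 and 0.03 m and y of tub_green_center in the frame of white_rack between -0.02 and 0.02 m) or (y of tag_green in the frame of grey_rack between 0.06 and 0.12 m and y of blue_end in the frame of white_rack above 0 m and y of tub_green_center in the frame of white_rack between 0.07 and 0.11 m) or (y of tag_green in the frame of grey_rack between 0.06 and 0.12 m and y of blue_end in the frame of white_rack below 0 m and y of tub_green_center in the frame of white_rack between -0.11 and -0.07 m)) and x of tub_green_center in the frame of white_rack between -0.015 and 0.015 m and z of tub_green_center in the frame of white_rack between 0.04 and 0.048 m and horizontal distance between lid_center and tub_yellow_center below 0.006 m and z of lid_center in the frame of tub_yellow_center between 0.027 and 0.033 m and angle between lid_center's own z axis and vertical below 0.12 rad); the robot touches nothing.
It fails at once if a tub is tipped over (more than 0.7 rad) (angle between any of tub_red_center, tub_yellow_center, tub_green_center's own z axis and vertical above 0.7 rad).
It also fails if it takes over 99 s, if anything falls off the work surface, if the arm or the gripper's body presses on something with over 40 N, if the wrist force passes 120 N, or if a joint passes its speed limit or range.

## Working session

There is one attempt and no reset: what is moved stays moved. The work goes in short steps, Python scripts to look and compute and a tool call to move; the robot and the scene stay as the last step left them, time stands still between calls to the robot, and variables do not carry over. Pictures are saved under pics/ and viewed, about 12 in all and at most 16, crops included, and the job is handed in when it is done.

Besides the shell and the picture viewer there is one more tool, called as a command line: name --pt "numbers of a row" for each row, then --argument value for the rest. drive_tool: Moves the arm, as the interface text tells. Its arguments: {"type":"object","properties":{"motion":{"type":"array"},"squeeze":{"type":"number"}},"required":["motion"]}

```bash
ls; mkdir -p pics
python3 - <<'E'
from cell import *
import cv2
for n in ("scene","side","wrist"):
    c=camera_info(n); print(n,c)
    cv2.imwrite(f"pics/{n}0.png",snapshot(n)[:,:,::-1])
print(get_state())
E
```

```text
pics
scene {'vfov': 57.88951483147747, 'cx': 318.4688151903433, 'cy': 197.8211470216922, 'R': array([[-0.28048   ,  0.95985129, -0.00405796],
       [ 0.59247275,  0.16979832, -0.78749259],
       [-0.75518674, -0.22328015, -0.61631076]]), 't': array([ 167.04518875, -276.18314138, 1355.57977494])}
side {'vfov': 54.37247948374699, 'cx': 320.5117446909258, 'cy': 198.13578659166316, 'R': array([[ 0.81693521, -0.57642357, -0.01878079],
       [-0.29427886, -0.38861783, -0.87314153],
       [ 0.49600081,  0.71882685, -0.48710486]]), 't': array([-415.44789835,  208.05813703,  677.4414343 ])}
wrist {'vfov': 65.70646984690485, 'cx': 315.63813031069196, 'cy': 190.83910608275175, 'R': array([[ 9.99999055e-01, -6.33955064e-04, -1.22001385e-03],
       [-2.91036803e-04, -9.64847244e-01,  2.62811171e-01],
       [-1.34373747e-03, -2.62810568e-01, -9.64846516e-01]]), 't': array([-625.00177902,  -27.06728757,  391.00421003])}
{'time': 0.15, 'joint_positions': array([-0.04150349,  0.41784277, -0.01026293,  1.6140267 ,  0.00468   ,
        1.11065413, -0.05300715]), 'dq': array([-0.00097479, -0.00069734,  0.00019224, -0.00027377, -0.00065977,
       -0.0010742 ,  0.0006093 ]), 'joint_torque': array([ 7.99236568e-04, -8.51532197e+01,  6.39362633e-01, -4.26137459e+01,
       -4.88919730e-02,  1.71691604e-02,  1.51774425e-04]), 'tcp_pos': array([ 6.24743297e+02, -2.26924333e-02,  2.23969328e+02]), 'orientation': array([-2.22107270e+00, -2.22098037e+00,  1.08743582e-03]), 'force': array([-0.37406048,  0.41230787, -0.24918856]), 'wrist_torque': array([ 0.05813756, -0.01012348,  0.06059415]), 'width': 94.31042643309043}
```

View pics/scene0.png

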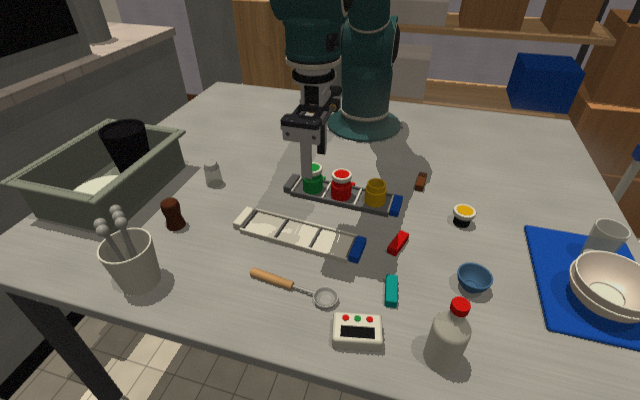

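View pics/side0.png

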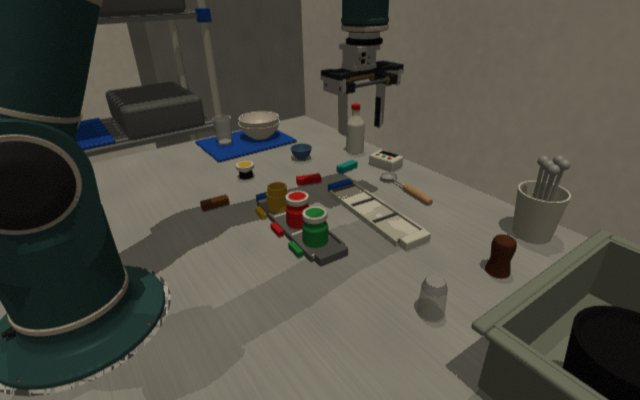

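Scene: the grey rack holds green (313,180), red (342,185) and yellow (375,192), with its blue end at (396,205). The white rack's blue end is at (357,249), its white end at (243,218), and the lid is on its post at (464,214). Both blue ends are on the right. Next I'll enlarge these regions.

Run:
```python
import cv2,numpy as np
a=cv2.imread("pics/scene0.png")[160:265,225:485]; b=cv2.imread("pics/side0.png")[155:265,230:435]
a=cv2.resize(a,None,fx=3,fy=3,interpolation=cv2.INTER_CUBIC); b=cv2.resize(b,None,fx=2.5,fy=2.5,interpolation=cv2.INTER_CUBIC)
o=np.zeros((a.shape[0]+b.shape[0],780,3),np.uint8);o[:a.shape[0],:a.shape[1]]=a;o[a.shape[0]:,:b.shape[1]]=b
cv2.imwrite("pics/crop1.png",o);print(a.shape,b.shape)
```

```text
(315, 780, 3) (275, 512, 3)
```

View pics/crop1.png

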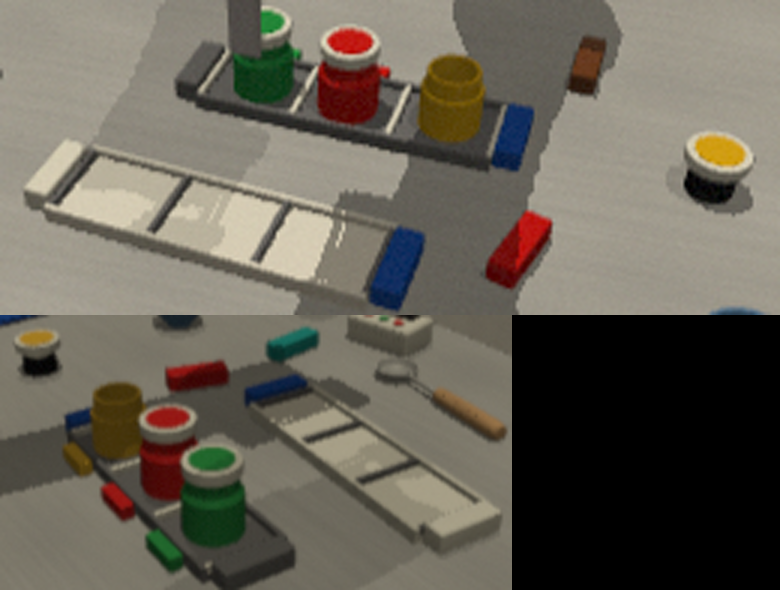

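View pics/wrist0.png

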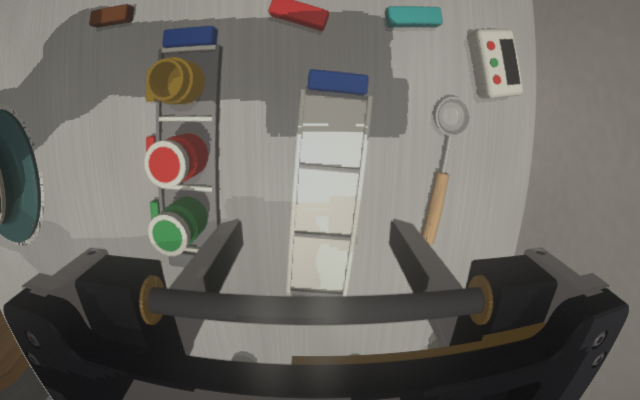

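The crop gives lid tops at red (342,174), yellow rim (377,183) and loose lid (464,212). The wrist view has red (167,162), green (170,235), yellow rim (172,84) and white rack blue block (338,82). Next: turn these into positions.

```bash
cat > h.py <<'E'
from cell import *
import numpy as np,cv2
def at(n,u,v,z,c=None):
    c=c or camera_info(n); f=200/np.tan(np.radians(c['vfov'])/2)
    d=np.array([u-c['cx'],v-c['cy']])
    if n=='wrist':
        r=np.linalg.norm(d); th=r/f; ray=np.r_[np.sin(th)*d/max(r,1e-9),np.cos(th)]
    else: ray=np.r_[d/f,1]
    o=-c['R'].T@c['t']; w=c['R'].T@ray
    return np.round((o+w*(z-o[2])/w[2])[:2],1)
E
python3 - <<'E'
from h import *
P=dict(red=[80,(341.7,174.3),(297.2,197),(167,162)],green=[80,(314,169),(315.2,213),(170,235)],yel=[68,(376.7,183.3),(277.2,187.4),(172,83)],
lid=[42,(464.3,211.7),(245.2,164.2),None],wblue=[22,(358.3,245),(340.8,183.8),(338,82)],wwhite=[22,(243.3,216),(414.8,234.2),None],
gblue=[22,(396.7,202.7),None,(190,37)],ggrey=[22,(292,183),(332,252),None],div1=[15,None,None,(330,167)],div2=[15,None,None,(322,233)])
for k,v in P.items(): print(k,[at(n,*p,v[0]) if p else None for n,p in zip(("scene","side","wrist"),v[1:])])
E
```

```text
red [array([460.8,  24.7]), array([457.3,  15.9]), array([465.1,  25.8])]
green [array([456.7, -52.8]), array([450.5, -65.6]), array([456.7, -59.3])]
yel [array([458.9, 118.2]), array([455.4, 104.9]), array([470.3, 110.8])]
lid [array([482. , 340.7]), array([476.9, 334.1]), None]
wblue [array([646.4, 110.1]), array([645.2,  97.5]), array([650.9, 107.4])]
wwhite [array([ 626.6, -188.1]), array([ 625.6, -188.4]), None]
gblue [array([466.4, 176.5]), None, array([472.2, 172. ])]
ggrey [array([ 458.5, -117.9]), array([ 444.3, -132.4]), None]
div1 [None, None, array([642.5,   5.8])]
div2 [None, None, array([633.3, -80.5])]
```

White rack: origin about (637,-40), turned about 4°, wells from the blue end at about (643,50), (637,-40) and (630,-130). Length and dividers agree with the given sizes. Now go above yellow.

drive_tool --pt "0.01 -0.015 0.005 0 0 0 0.094" --pt "0.017 -0.024 0.01 0 0 0 0.094" --pt "0.017 -0.024 0.01 0 0 0 0.094" --pt "0.017 -0.024 0.01 0 0 0 0.094" --pt "0.017 -0.024 0.01 0 0 0 0.094" --pt "0.017 -0.024 0.01 0 0 0 0.094" --pt "0.012 -0.018 0.006 0 0 0 0.094" --pt "0.004 -0.007 0.003 0 0 0 0.094" --pt "0 0 0 0 0 4 0.094" --pt "0 0 0 0 0 0 0.094"

```text
time: 0.98
tcp_pos: [465.1, 111.0, 160.5]
orientation: [2.301, 2.139, -0.0]
force: [-0.2, -0.0, -0.5]
width: 93.8
```

Run:
```python
from h import *
import pickle
s=get_state();print(s['time'],s['tcp_pos'],s['orientation'],s['force'],s['width'])
c=camera_info('wrist');im=snapshot('wrist');pickle.dump(c,open('c1','wb'))
cv2.imwrite('pics/w1.png',im[:,:,::-1])
```

```text
0.9833 [465.10828194 110.9552794  160.53683714] [ 2.30085117e+00  2.13889218e+00 -2.71930632e-05] [-0.1872285  -0.03218631 -0.48595038] 93.83990618496209
```

View pics/w1.png

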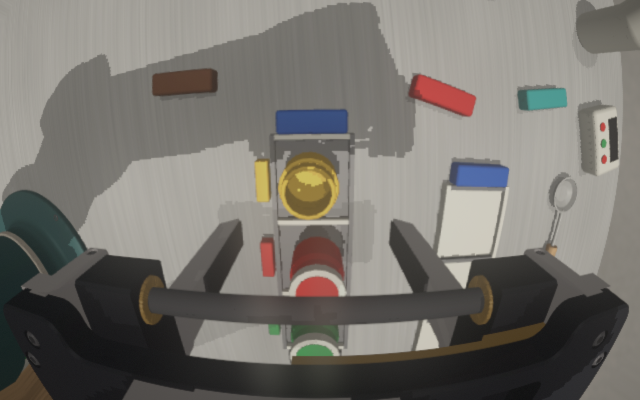

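Wrist view: yellow rim at (308,187), red lid (317,290), grey rack blue block (312,121), white rack blue block (480,176).

Run:
```python
from h import *
import pickle
c=pickle.load(open('c1','rb'))
print(-c['R'].T@c['t'])
for k,u,v,z in [('yel',308,187,68),('rimL',278,187,68),('rimR',338,187,68),('red',317,289,80),('gblue',312,121,22),('wblue',480,175,22),('tagy',263,181,16),('wallL',277,180,15),('wallR',350,180,15),('gdiv',313,221,15)]: print(k,at('wrist',u,v,z,c))
```

```text
[471.29574758 187.00837425 320.25747232]
yel [460.1 122.3]
rimL [434.8 124.2]
rimR [485.3 120.4]
red [460.9  28.9]
gblue [467.  175.2]
wblue [645.  110.6]
tagy [412.5 118.7]
wallL [426.8 118.4]
wallR [500.9 112.9]
gdiv [460.   71.5]
```

drive_tool --pt "0.0045 -0.003 0.01 0 0 0 0.094" --pt "0.0045 -0.003 0.018 0 0 0 0.094" --pt "0 0 0.02 0 0 0 0.094" --pt "0 0 0.02 0 0 0 0.094" --pt "0 0 0.02 0 0 0 0.094" --pt "0 0 0.018 0 0 0 0.094" --pt "0 0 0.01 0 0 0 0.094" --pt "0 0 0.004 0 0 0 0.094" --pt "0 0 0 0 0 0 0.045" --pt "0 0 0 0 0 0 0.045" --squeeze 15

```text
time: 1.87
tcp_pos: [459.9, 120.5, 40.8]
orientation: [2.297, 2.143, 0.0]
force: [-0.9, -0.6, 0.2]
width: 83.7
```

drive_tool --pt "0 0 0 0 0 0 0.045" --pt "0 0 0 0 0 0 0.045" --pt "0 0 0 0 0 0 0.045" --pt "0 0 0 0 0 0 0.045" --pt "0 0 0 0 0 0 0.045" --pt "0 0 0 0 0 0 0.045" --pt "0 0 -0.005 0 0 0 0.045" --pt "0 0 -0.01 0 0 0 0.045" --pt "0 0 -0.01 0 0 0 0.045" --pt "0 0 -0.01 0 0 0 0.045"

```text
time: 2.7
tcp_pos: [459.7, 120.4, 76.7]
orientation: [2.297, 2.142, 0.0]
force: [0.2, -0.0, -1.7]
width: 56.3
```

drive_tool --pt "-0.003 0.01 -0.004 0 0 0 0.045" --pt "-0.0065 0.021 0 0 0 0 0.045" --pt "-0.008 0.026 0 0 0 0 0.045" --pt "-0.008 0.026 0 0 0 0 0.045" --pt "-0.008 0.026 0 0 0 0 0.045" --pt "-0.008 0.026 0 0 0 0 0.045" --pt "-0.008 0.026 0 0 0 0 0.045" --pt "-0.0055 0.018 0 0 0 0 0.045" --pt "-0.0025 0.0083 0.005 0 0 0 0.045" --pt "0 0 0.01 0 0 0 0.045"

```text
time: 3.53
tcp_pos: [644.5, 48.7, 64.9]
orientation: [2.298, 2.14, 0.003]
force: [-0.0, -0.1, -1.1]
width: 56.5
```

Run:
```python
from h import *
import pickle
s=get_state();print(s['time'],s['tcp_pos'],s['force'],s['width'])
c=camera_info('wrist');im=snapshot('wrist');pickle.dump(c,open('c2','wb'))
cv2.imwrite('pics/w2.png',im[:,:,::-1])
```

```text
3.5333 [644.45859441  48.71280457  64.90436629] [-0.04703737 -0.07273722 -1.06679341] 56.511926035195906
```

View pics/w2.png

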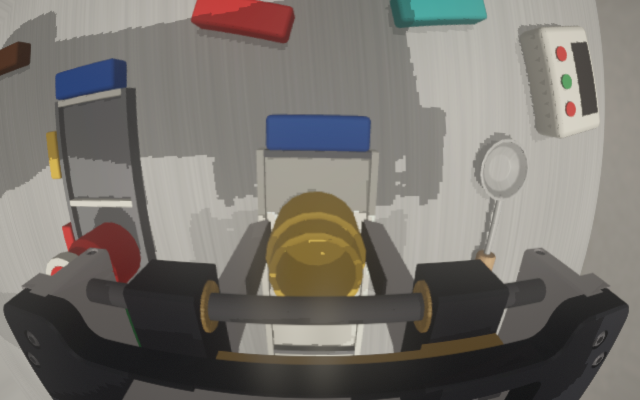

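Blue block top centre is about (318,131), well walls at x=260 and 376 (row 175), and the held yellow rim about (316,270).

Run:
```python
from h import *
import pickle
c=pickle.load(open('c2','rb'))
for k,u,v,z in [('wblue',318,131,22),('wl',261,175,15),('wr',376,175,15),('endwall',318,152,15),('rim',316,265,92),('div',313,348,15),('red',57,268,80)]: print(k,at('wrist',u,v,z,c))
```

```text
wblue [651.1 109.9]
wl [609.2  82. ]
wr [689.6  76.2]
endwall [650.1  95.1]
rim [645.4  51.6]
div [633.5 -79.2]
red [456.4  41.2]
```

drive_tool --pt "0 0.001 0.007 0 0 0 0.045" --pt "0 0 0.007 0 0 0 0.045" --pt "0 0 0.005 0 0 0 0.045" --pt "0 0 0.003 0 0 0 0.045" --pt "0 0 0.0015 0 0 0 0.045" --pt "0 0 0 0 0 0 0.045" --pt "0 0 0 0 0 0 0.09" --pt "0 0 0 0 0 0 0.09" --pt "0 0 0 0 0 0 0.09" --pt "0 0 0 0 0 0 0.09"

```text
time: 4.42
tcp_pos: [643.6, 49.9, 41.1]
orientation: [2.298, 2.142, 0.0]
force: [-0.7, 1.0, 0.2]
width: 79.3
```

drive_tool --pt "0 0 -0.005 0 0 0 0.092" --pt "0 0 -0.015 0 0 0 0.092" --pt "0 0 -0.03 0 0 0 0.094" --pt "0.005 -0.003 -0.03 0 0 0 0.094" --pt "0.015 -0.01 -0.015 0 0 0 0.094" --pt "0.026 -0.018 -0.005 0 0 0 0.094" --pt "0.03 -0.02 0 0 0 0 0.094" --pt "0.03 -0.02 0 0 0 0 0.094" --pt "0.03 -0.02 0 0 0 0 0.094" --pt "0.03 -0.02 0 0 0 0 0.094"

```text
time: 5.25
tcp_pos: [543.4, 224.5, 141.6]
orientation: [2.298, 2.142, 0.001]
force: [0.3, 0.7, 0.1]
width: 94.1
```

drive_tool --pt "0.03 -0.02 0 0 0 0 0.094" --pt "0.03 -0.02 0 0 0 0 0.094" --pt "0.024 -0.018 0 0 0 0 0.094" --pt "0.012 -0.009 0 0 0 0 0.094" --pt "0.006 -0.005 0 0 0 0 0.094" --pt "0 0 0 0 0 0 0.094" --pt "0 0 0 0 0 0 0.094" --pt "0 0 0 0 0 0 0.094" --pt "0 0 0 0 0 0 0.094" --pt "0 0 0 0 0 0 0.094"

```text
time: 6.08
tcp_pos: [480.3, 329.0, 140.9]
orientation: [2.299, 2.141, -0.0]
force: [0.4, -0.1, -0.3]
width: 94.0
```

Run:
```python
from h import *
import pickle
s=get_state();print(s['time'],s['tcp_pos'],s['force'],s['width'])
c=camera_info('wrist');im=snapshot('wrist');pickle.dump(c,open('c3','wb'))
cv2.imwrite('pics/w3.png',im[:,:,::-1])
```

```text
6.0833 [480.27796416 328.97701595 140.91685395] [ 0.38030945 -0.13505983 -0.34415061] 93.97166465382091
```

View pics/w3.png

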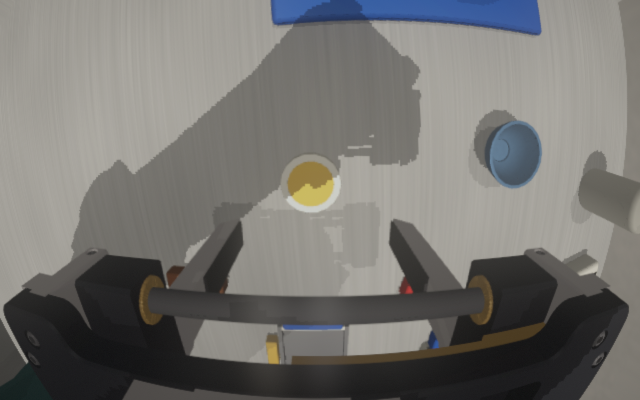

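Lid top circle: centre (311,183), edges at x=280 and 341.

Run:
```python
from h import *
import pickle
c=pickle.load(open('c3','rb'))
for u,v in [(310.5,183),(280,183),(341,183),(310.5,154),(310.5,213)]: print(at('wrist',u,v,42,c))
```

```text
[477.4 342.1]
[451.1 344. ]
[503.6 340.2]
[479.3 367.2]
[475.3 314.8]
```

drive_tool --pt "0.006 -0.002 0.006 0 0 0 0.094" --pt "0.0063 -0.0019 0.016 0 0 0 0.094" --pt "0 0 0.018 0 0 0 0.094" --pt "0 0 0.018 0 0 0 0.094" --pt "0 0 0.018 0 0 0 0.094" --pt "0 0 0.015 0 0 0 0.085" --pt "0 0 0.009 0 0 0 0.08" --pt "0 0 0.0035 0 0 0 0.07" --pt "0 0 0 0 0 0 0.045" --pt "0 0 0 0 0 0 0.045" --squeeze 25

```text
time: 6.97
tcp_pos: [476.8, 342.8, 37.9]
orientation: [2.298, 2.143, 0.001]
force: [-0.5, 0.9, 0.4]
width: 64.9
```

drive_tool --pt "0 0 0 0 0 0 0.045" --pt "0 0 0 0 0 0 0.045" --pt "0 0 0 0 0 0 0.045" --pt "0 0 0 0 0 0 0.045" --pt "0 0 0 0 0 0 0.045" --pt "0 0 0 0 0 0 0.045" --pt "0 0 -0.005 0 0 0 0.045" --pt "0 0 -0.015 0 0 0 0.045" --pt "0 0 -0.025 0 0 0 0.045" --pt "0 0 -0.03 0 0 0 0.045"

```text
time: 7.8
tcp_pos: [475.8, 342.0, 112.5]
orientation: [-2.297, -2.142, 0.004]
force: [-0.4, -0.8, -0.1]
width: 51.2
```

Run:
```python
from h import *
import pickle
s=get_state();print(s['time'],s['tcp_pos'],s['force'],s['width'])
c=camera_info('wrist');im=snapshot('wrist');pickle.dump(c,open('c4','wb'))
s=snapshot('side')[60:260,150:470]
o=np.zeros((600,640,3),np.uint8);o[:300]=cv2.resize(im[150:350,110:537],(640,300));o[300:,:480]=cv2.resize(s,(480,300))
cv2.imwrite('pics/w4.png',o[:,:,::-1])
```

```text
7.8 [475.75726316 341.96642549 112.49504174] [-0.39265473 -0.81539652 -0.05718242] 51.22882626932582
```

View pics/w4.png

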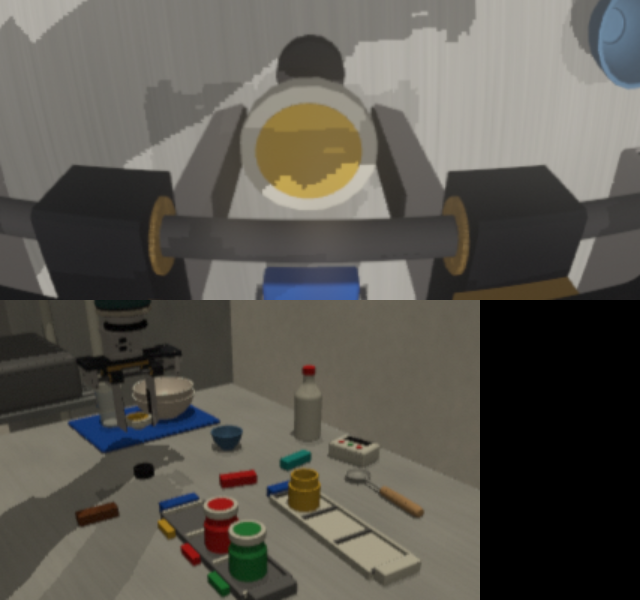

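Lid held level. Its top centre is at crop (309,143), i.e. wrist (316,245). The yellow tub stands in the blue-end well. Checking where the lid sits in the grip:

Run:
```python
from h import *
import pickle
c=pickle.load(open('c4','rb'))
for u,v in [(309,143),(241,143),(377,143),(309,80),(309,210)]: print(at('wrist',110+u*427/640,150+v*2/3,117,c))
```

```text
[476.8 344.8]
[451.7 346.3]
[502.  342.8]
[478.5 369.1]
[474.8 315.2]
```

drive_tool --pt "-0.0084 0.0056 0 0 0 0 0.045" --pt "-0.0196 0.0132 0 0 0 0 0.045" --pt "-0.028 0.0188 0 0 0 0 0.045" --pt "-0.028 0.0188 0 0 0 0 0.045" --pt "-0.028 0.0188 0 0 0 0 0.045" --pt "-0.028 0.0188 0 0 0 0 0.045" --pt "-0.028 0.0188 0 0 0 0 0.045" --pt "-0.028 0.0188 0 0 0 0 0.045" --pt "-0.028 0.0188 0 0 0 0 0.045" --pt "-0.028 0.0188 0 0 0 0 0.045"

```text
time: 8.73
tcp_pos: [627.9, 76.7, 111.4]
orientation: [-2.298, -2.142, 0.002]
force: [-0.2, 0.0, -0.9]
width: 51.5
```

drive_tool --pt "-0.0186 0.0132 0 0 0 0 0.045" --pt "-0.0084 0.0056 0 0 0 0 0.045" --pt "0 0 0 0 0 0 0.045" --pt "0 0 0 0 0 0 0.045" --pt "0 0 0 0 0 0 0.045" --pt "0 0 0 0 0 0 0.045" --pt "0 0 0 0 0 0 0.045" --pt "0 0 0 0 0 0 0.045" --pt "0 0 0 0 0 0 0.045" --pt "0 0 0 0 0 0 0.045"

```text
time: 9.57
tcp_pos: [644.6, 51.4, 112.5]
orientation: [2.297, 2.143, 0.0]
force: [0.2, 0.9, -0.5]
width: 51.2
```

Run:
```python
from h import *
import pickle
s=get_state();print(s['time'],s['tcp_pos'],s['force'],s['width'])
c=camera_info('wrist');im=snapshot('wrist');pickle.dump(c,open('c5','wb'))
cv2.imwrite('pics/w5.png',cv2.resize(im[150:350,110:537],(800,375))[:,:,::-1])
```

```text
9.5667 [644.5715852   51.43869909 112.50144087] [ 0.23781207  0.93796129 -0.46457786] 51.23667063096011
```

View pics/w5.png

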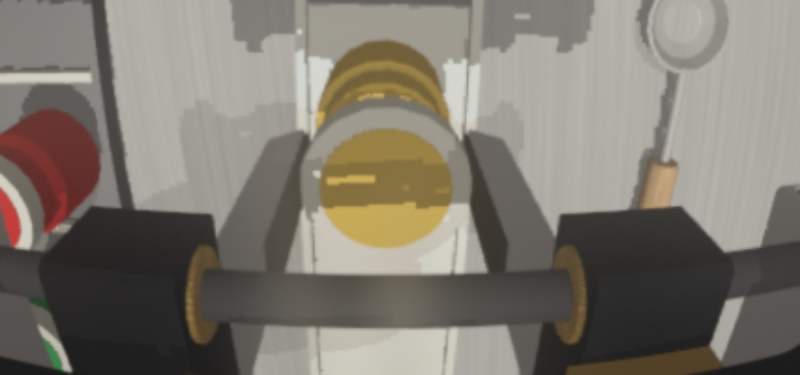

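Lid disc centre is at crop (386,187), and the tub body spans x=319–447 with its far edge at row 40.

Run:
```python
from h import *
import pickle
c=pickle.load(open('c5','rb'))
f=lambda a,b,z:at('wrist',110+a*427/800,150+b*.5333,z,c)
print('far body',f(383,40,48),'far neck',f(384,60,68),'lid',f(386,187,117),f(386,100,117))
```

```text
far body [646.4  81.5] far neck [646.6  78.2] lid [645.4  51.5] [647.3  78.5]
```

drive_tool --pt "0.002 0 0.005 0 0 0 0.045" --pt "0 0 0.007 0 0 0 0.045" --pt "0 0 0.007 0 0 0 0.045" --pt "0 0 0.006 0 0 0 0.045" --pt "0 0 0.004 0 0 0 0.045" --pt "0 0 0.003 0 0 0 0.045" --pt "0 0 0.002 0 0 0 0.045" --pt "0 0 0.001 0 0 0 0.045" --pt "0 0 0.001 0 0 0 0.045" --pt "0 0 0 0 0 0 0.045"

```text
time: 10.45
tcp_pos: [645.1, 52.6, 77.1]
orientation: [2.297, 2.142, 0.0]
force: [-2.1, -1.9, 7.0]
width: 51.3
```

drive_tool --pt "0 0 0.0005 0 0 0 0.045" --pt "0 0 0.0005 0 0 0 0.045" --pt "0 0 0.0003 0 0 0 0.045" --pt "0 0 0.0003 0 0 0 0.045" --pt "0 0 0 0 0 0 0.045" --pt "0 0 0 0 0 0 0.045" --pt "0 0 0 0 0 0 0.045" --pt "0 0 0 0 0 0 0.045" --pt "0 0 0 0 0 0 0.045" --pt "0 0 0 0 0 0 0.045"

```text
time: 11.28
tcp_pos: [645.1, 52.3, 76.6]
orientation: [2.298, 2.141, 0.0]
force: [-9.4, -5.1, 22.7]
width: 51.3
```

Contact at 22.7 N, but the side load suggests the plug is against the rim on one side. I'll release so the lid can centre itself, then press from above with closed fingers.

drive_tool --pt "0 0 -0.001 0 0 0 0.045" --pt "0 0 0 0 0 0 0.06" --pt "0 0 0 0 0 0 0.08" --pt "0 0 0 0 0 0 0.09" --pt "0 0 0 0 0 0 0.092" --pt "0 0 0 0 0 0 0.092" --pt "0 0 -0.004 0 0 0 0.092" --pt "0 0 -0.012 0 0 0 0.092" --pt "0 0 -0.02 0 0 0 0.092" --pt "0 0 -0.02 0 0 0 0.092"

```text
time: 12.12
tcp_pos: [644.6, 53.1, 133.1]
orientation: [-2.297, -2.142, 0.001]
force: [-0.4, -0.6, -0.5]
width: 91.9
```

Run:
```python
from h import *
import pickle
s=get_state();print(s['time'],s['tcp_pos'],s['force'],s['width'])
c=camera_info('wrist');im=snapshot('wrist');pickle.dump(c,open('c6','wb'))
s=snapshot('side')[150:230,290:440]; e=snapshot('scene')[190:270,300:420]
o=np.zeros((600,800,3),np.uint8);o[:330]=cv2.resize(im[150:326,110:537],(800,330))
o[330:570,:450]=cv2.resize(s,(450,240),interpolation=2);o[330:563,450:]=cv2.resize(e,(350,233),interpolation=2)
cv2.imwrite('pics/w6.png',o[:,:,::-1])
```

```text
12.1167 [644.59491734  53.13900903 133.11177129] [-0.38535731 -0.60717023 -0.49797227] 91.93574231959313
```

View pics/w6.png

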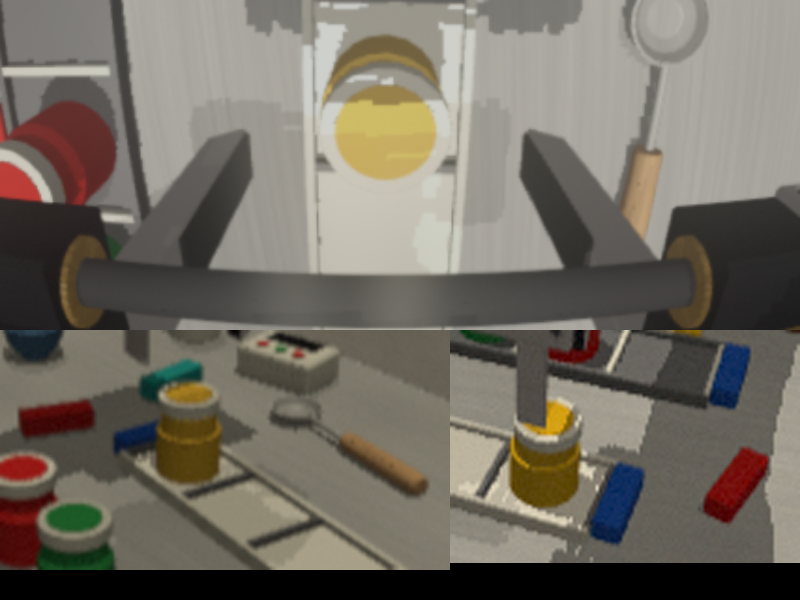

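The lid looks level and seated in all three views. Now press it from above with closed fingers.

drive_tool --pt "0 0 0 0 0 0 0.04" --pt "0 0 0 0 0 0 0.0" --pt "0 0 0 0 0 0 0.0" --pt "0 0 0 0 0 0 0.0" --pt "0 0 0 0 0 0 0.0" --pt "0.001 0 0.006 0 0 0 0.0" --pt "0 0 0.01 0 0 0 0.0" --pt "0 0 0.008 0 0 0 0.0" --pt "0 0 0.005 0 0 0 0.0" --pt "0 0 0.002 0 0 0 0.0"

```text
time: 13.1
tcp_pos: [644.4, 54.1, 99.3]
orientation: [-2.297, -2.142, 0.002]
force: [7.0, -0.0, 12.5]
width: 29.1
```

drive_tool --pt "0 0 0.0005 0 0 0 0" --pt "0 0 0.0005 0 0 0 0" --pt "0 0 0.0005 0 0 0 0" --pt "0 0 0.0005 0 0 0 0" --pt "0 0 0.0005 0 0 0 0" --pt "0 0 0.0005 0 0 0 0" --pt "0 0 0.0003 0 0 0 0" --pt "0 0 0 0 0 0 0" --pt "0 0 0 0 0 0 0" --pt "0 0 0 0 0 0 0"

```text
time: 13.93
tcp_pos: [645.7, 54.2, 99.2]
orientation: [2.297, 2.142, 0.003]
force: [-3.3, -1.1, 17.8]
width: 0.8
```

Pressed at 17.8 N with the fingertips at z=80.2, which is the seated height. Rise, go over red, and look.

drive_tool --pt "0 0 -0.003 0 0 0 0" --pt "0 0 -0.01 0 0 0 0" --pt "0 0 -0.02 0 0 0 0" --pt "0 -0.005 -0.02 0 0 0 0.05" --pt "-0.003 -0.015 -0.005 0 0 0 0.094" --pt "-0.006 -0.026 0 0 0 0 0.094" --pt "-0.006 -0.03 0 0 0 0 0.094" --pt "-0.006 -0.03 0 0 0 0 0.094" --pt "-0.006 -0.03 0 0 0 0 0.094" --pt "-0.006 -0.024 0 0 0 0 0.094"

```text
time: 14.77
tcp_pos: [480.8, 32.2, 155.9]
orientation: [-2.297, -2.143, 0.0]
force: [0.4, 1.1, 0.3]
width: 43.4
```

drive_tool --pt "-0.005 -0.015 0 0 0 0 0.094" --pt "-0.003 -0.007 0 0 0 0 0.094" --pt "0 0 0 0 0 0 0.094" --pt "0 0 0 0 0 0 0.094" --pt "0 0 0 0 0 0 0.094" --pt "0 0 0 0 0 0 0.094" --pt "0 0 0 0 0 0 0.094" --pt "0 0 0 0 0 0 0.094" --pt "0 0 0 0 0 0 0.094" --pt "0 0 0 0 0 0 0.094" --squeeze 20

```text
time: 15.6
tcp_pos: [460.5, 25.9, 155.4]
orientation: [-2.297, -2.142, 0.0]
force: [-0.4, -0.1, 1.6]
width: 93.8
```

Run:
```python
from h import *
import pickle
s=get_state();print(s['time'],s['tcp_pos'],s['force'],s['width'])
c=camera_info('wrist');im=snapshot('wrist');pickle.dump(c,open('c7','wb'))
s=snapshot('side')[150:230,290:440]; e=snapshot('scene')[190:270,300:420]
o=np.zeros((600,800,3),np.uint8);o[:330,:528]=cv2.resize(im,(528,330))
o[330:570,:450]=cv2.resize(s,(450,240),interpolation=2);o[330:563,450:]=cv2.resize(e,(350,233),interpolation=2)
cv2.imwrite('pics/w7.png',o[:,:,::-1])
```

```text
15.6 [460.49883778  25.94092764 155.43745212] [-0.44441333 -0.1371306   1.61329621] 93.83269424974164
```

View pics/w7.png

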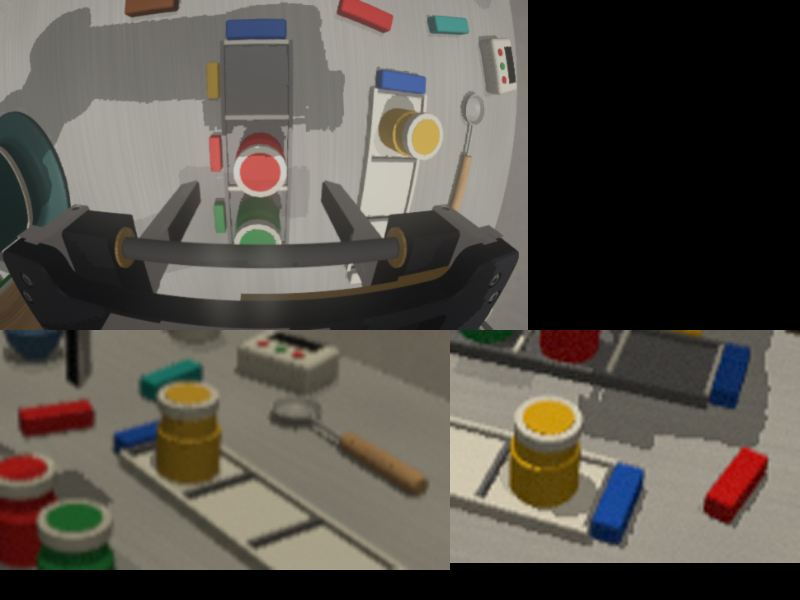

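Lid seated squarely. Red top is at wrist (315,208); green is partly hidden at (313,~287).

Run:
```python
from h import *
import pickle
c=pickle.load(open('c7','rb'))
for u,v,z in [(315.2,208,80),(284,208,80),(346,208,80),(312.5,240,68),(313,267,80)]: print(at('wrist',u,v,z,c))
print(at('wrist',425/.825,136/.825,80,c), at('wrist',400/.825,85/.825,22,c))
```

```text
[460.6  24. ]
[435.6  25.7]
[485.2  22.2]
[455.8  -9.3]
[454.9 -29.6]
[641.9  49.6] [642.1 104. ]
```

drive_tool --pt "-0.002 0 0.01 0 0 0 0.094" --pt "0 0 0.018 0 0 0 0.094" --pt "0 0 0.02 0 0 0 0.094" --pt "0 0 0.02 0 0 0 0.094" --pt "0 0 0.018 0 0 0 0.094" --pt "0 0 0.015 0 0 0 0.094" --pt "0 0 0.01 0 0 0 0.094" --pt "0 0 0.0036 0 0 0 0.09" --pt "0 0 0 0 0 0 0.045" --pt "0 0 0 0 0 0 0.045" --squeeze 15

```text
time: 16.58
tcp_pos: [460.5, 23.9, 41.3]
orientation: [2.298, 2.142, 0.0]
force: [-0.5, -0.1, 0.8]
width: 79.9
```

drive_tool --pt "0 0 0 0 0 0 0.045" --pt "0 0 0 0 0 0 0.045" --pt "0 0 0 0 0 0 0.045" --pt "0 0 0 0 0 0 0.045" --pt "0 0 0 0 0 0 0.045" --pt "0 0 0 0 0 0 0.045" --pt "0 0 -0.005 0 0 0 0.045" --pt "0 0 -0.01 0 0 0 0.045" --pt "0 0 -0.01 0 0 0 0.045" --pt "0 0 -0.01 0 0 0 0.045"

```text
time: 17.42
tcp_pos: [460.4, 23.9, 77.2]
orientation: [2.297, 2.142, 0.0]
force: [0.1, 0.1, -1.2]
width: 56.0
```

drive_tool --pt "-0.0027 0.01 -0.004 0 0 0 0.045" --pt "-0.0055 0.02 0 0 0 0 0.045" --pt "-0.007 0.0255 0 0 0 0 0.045" --pt "-0.007 0.0255 0 0 0 0 0.045" --pt "-0.007 0.0255 0 0 0 0 0.045" --pt "-0.007 0.0255 0 0 0 0 0.045" --pt "-0.007 0.0255 0 0 0 0 0.045" --pt "-0.0045 0.017 0 0 0 0 0.045" --pt "-0.0021 0.0075 0.005 0 0 0 0.045" --pt "0 0 0.01 0 0 0 0.045"

```text
time: 18.25
tcp_pos: [640.2, -39.4, 65.4]
orientation: [2.297, 2.14, 0.002]
force: [1.1, 1.4, -1.4]
width: 55.8
```

drive_tool --pt "0 0 0.008 0 0 0 0.045" --pt "0 0 0.007 0 0 0 0.045" --pt "0 0 0.005 0 0 0 0.045" --pt "0 0 0.003 0 0 0 0.045" --pt "0 0 0.0015 0 0 0 0.045" --pt "0 0 0 0 0 0 0.045" --pt "0 0 0 0 0 0 0.09" --pt "0 0 0 0 0 0 0.09" --pt "0 0 0 0 0 0 0.09" --pt "0 0 0 0 0 0 0.09"

```text
time: 19.08
tcp_pos: [638.4, -38.4, 40.5]
orientation: [2.297, 2.143, 0.0]
force: [0.4, -0.3, -1.2]
width: 79.3
```

drive_tool --pt "0 0 -0.005 0 0 0 0.092" --pt "0 0 -0.02 0 0 0 0.094" --pt "0 0 -0.035 0 0 0 0.094" --pt "0 0 -0.035 0 0 0 0.094" --pt "-0.002 -0.012 -0.015 0 0 0 0.094" --pt "-0.005 -0.026 -0.005 0 0 0 0.094" --pt "-0.006 -0.032 0 0 0 0 0.094" --pt "-0.006 -0.032 0 0 0 0 0.094" --pt "-0.006 -0.032 0 0 0 0 0.094" --pt "-0.005 -0.026 0 0 0 0 0.094"

```text
time: 19.92
tcp_pos: [474.5, -57.5, 155.7]
orientation: [2.298, 2.142, -0.0]
force: [0.9, 0.1, 0.5]
width: 94.1
```

drive_tool --pt "-0.003 -0.014 0 0 0 0 0.094" --pt "-0.001 -0.007 0 0 0 0 0.094" --pt "0 0 0 0 0 0 0.094" --pt "0 0 0 0 0 0 0.094" --pt "0 0 0 0 0 0 0.094" --pt "0 0 0 0 0 0 0.094" --pt "0 0 0 0 0 0 0.094" --pt "0 0 0 0 0 0 0.094" --pt "0 0 0 0 0 0 0.094" --pt "0 0 0 0 0 0 0.094"

```text
time: 20.75
tcp_pos: [455.5, -59.7, 155.4]
orientation: [-2.297, -2.142, 0.0]
force: [-0.6, 0.2, -0.6]
width: 94.0
```

Run:
```python
from h import *
import pickle
s=get_state();print(s['time'],s['tcp_pos'],s['force'],s['width'])
c=camera_info('wrist');im=snapshot('wrist');pickle.dump(c,open('c8','wb'))
cv2.imwrite('pics/w8.png',im[:,:,::-1])
```

```text
20.75 [455.51564358 -59.71411801 155.35161147] [-0.59166371  0.17649927 -0.57607175] 94.00621569901953
```

View pics/w8.png

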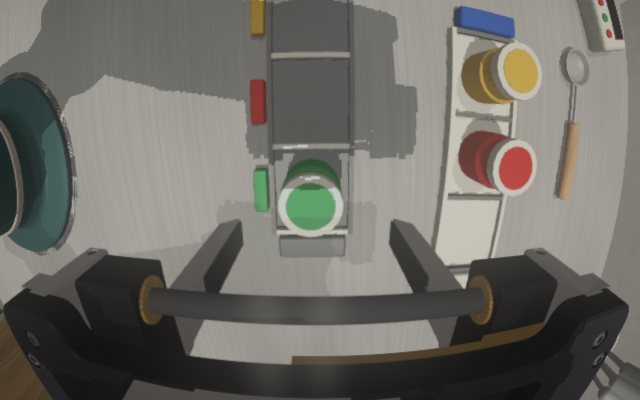

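Green top is at (311,203). Red (515,168) and yellow (521,71) are in the white rack; the third well lies between rows 197 and 267.

Run:
```python
from h import *
import pickle
c=pickle.load(open('c8','rb'))
for k,u,v,z in [('g',311,203.5,80),('r',515,168,80),('y',521,71,80),('div',475,196,15),('end',463,268,15),('wl',446,200,15),('wr',503,200,15)]: print(k,at('wrist',u,v,z,c))
```

```text
g [452.5 -57.7]
r [637.  -38.9]
y [643.4  48.1]
div [631.5 -83.5]
end [ 625.8 -173.7]
wl [595.1 -85.2]
wr [671.4 -91.4]
```

drive_tool --pt "0.0018 -0.003 0.01 0 0 0 0.094" --pt "0 0 0.018 0 0 0 0.094" --pt "0 0 0.02 0 0 0 0.094" --pt "0 0 0.02 0 0 0 0.094" --pt "0 0 0.018 0 0 0 0.094" --pt "0 0 0.015 0 0 0 0.094" --pt "0 0 0.01 0 0 0 0.094" --pt "0 0 0.0036 0 0 0 0.09" --pt "0 0 0 0 0 0 0.045" --pt "0 0 0 0 0 0 0.045"

```text
time: 21.63
tcp_pos: [452.9, -57.8, 41.3]
orientation: [2.297, 2.142, 0.0]
force: [0.5, -0.2, 0.4]
width: 80.1
```

drive_tool --pt "0 0 0 0 0 0 0.045" --pt "0 0 0 0 0 0 0.045" --pt "0 0 0 0 0 0 0.045" --pt "0 0 0 0 0 0 0.045" --pt "0 0 0 0 0 0 0.045" --pt "0 0 0 0 0 0 0.045" --pt "0 0 -0.005 0 0 0 0.045" --pt "0 0 -0.01 0 0 0 0.045" --pt "0 0 -0.01 0 0 0 0.045" --pt "0 0 -0.01 0 0 0 0.045"

```text
time: 22.47
tcp_pos: [452.7, -57.7, 77.1]
orientation: [2.297, 2.142, 0.0]
force: [-0.2, -0.2, -1.1]
width: 55.8
```

drive_tool --pt "-0.0032 0.01 -0.004 0 0 0 0.045" --pt "-0.0064 0.0203 0 0 0 0 0.045" --pt "-0.0081 0.0257 0 0 0 0 0.045" --pt "-0.0081 0.0257 0 0 0 0 0.045" --pt "-0.0081 0.0257 0 0 0 0 0.045" --pt "-0.0081 0.0257 0 0 0 0 0.045" --pt "-0.0081 0.0257 0 0 0 0 0.045" --pt "-0.0055 0.0173 0 0 0 0 0.045" --pt "-0.0025 0.0077 0.005 0 0 0 0.045" --pt "0 0 0.01 0 0 0 0.045"

```text
time: 23.3
tcp_pos: [633.4, -129.2, 65.8]
orientation: [2.297, 2.141, 0.002]
force: [-0.3, 0.1, -1.3]
width: 55.9
```

drive_tool --pt "0 0 0.008 0 0 0 0.045" --pt "0 0 0.007 0 0 0 0.045" --pt "0 0 0.005 0 0 0 0.045" --pt "0 0 0.003 0 0 0 0.045" --pt "0 0 0.0015 0 0 0 0.045" --pt "0 0 0 0 0 0 0.045" --pt "0 0 0 0 0 0 0.09" --pt "0 0 0 0 0 0 0.09" --pt "0 0 0 0 0 0 0.09" --pt "0 0 0 0 0 0 0.09"

```text
time: 24.13
tcp_pos: [631.9, -128.5, 40.4]
orientation: [2.297, 2.143, 0.0]
force: [0.0, 0.4, -0.3]
width: 79.6
```

drive_tool --pt "0 0 -0.005 0 0 0 0.094" --pt "0 0 -0.02 0 0 0 0.094" --pt "0 0 -0.035 0 0 0 0.094" --pt "0 0 -0.035 0 0 0 0.094" --pt "0 -0.01 -0.035 0 0 0 0.094" --pt "0 -0.02 -0.03 0 0 0 0.094" --pt "0 -0.025 -0.01 0 0 0 0.094" --pt "0 -0.02 0 0 0 0 0.094" --pt "0 -0.01 0 0 0 0 0.094" --pt "0 0 0 0 0 0 0.094"

```text
time: 24.97
tcp_pos: [545.8, -122.7, 210.9]
orientation: [2.298, 2.142, -0.0]
force: [0.2, -0.2, 0.2]
width: 93.7
```

Run:
```python
from h import *
import pickle
s=get_state();print(s['time'],s['tcp_pos'],s['force'],s['width'])
c=camera_info('wrist');im=snapshot('wrist');pickle.dump(c,open('c9','wb'))
s=snapshot('side')[150:260,290:440]; e=snapshot('scene')[180:270,220:400]
o=np.zeros((600,800,3),np.uint8);o[:300,:480]=cv2.resize(im,(480,300))
o[300:,:400]=cv2.resize(s,(400,300),interpolation=2);o[300:500,400:]=cv2.resize(e,(400,200),interpolation=2)
cv2.imwrite('pics/w9.png',o[:,:,::-1])
```

```text
24.9667 [ 545.76854777 -122.67496817  210.92977846] [ 0.23054415 -0.20029888  0.15449617] 93.68173323116822
```

View pics/w9.png

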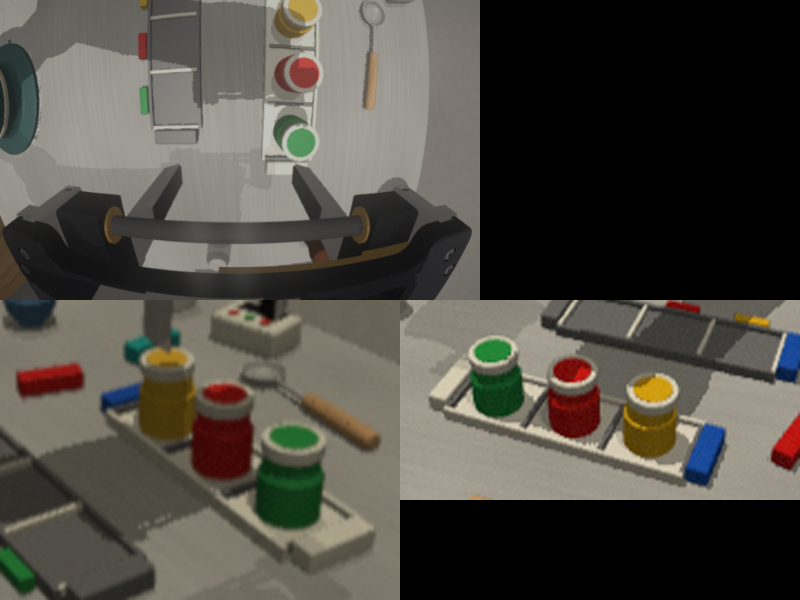

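All three tubs are upright and centred in the right wells, and the lid is flush. Arm clear, so I'll hand in.

Run:
```python
from h import *
import pickle
c=pickle.load(open('c9','rb'))
for k,u,v in [('g',300,142),('r',303,72),('y',301,10)]: print(k,at('wrist',u/.75,v/.75,80,c))
print(close_job())
```

```text
g [ 630.1 -130. ]
r [636.5 -38.4]
y [640.4  44.1]
the job is handed in; nothing more can be done
None
```

I moved all three tubs to the white rack in the same order from the blue end: yellow, red, green. The yellow tub's lid is on and pressed down. I handed the job in at about 25 s of the 99 s allowed; the hand-in gives no verdict.

- **Lid:** My first press, with the lid still in the gripper, reached 22.7 N. It had a sideways load and stopped about 1 mm high. I let go and pressed again from above with closed fingers at 17.8 N. The lid top was then at 80.2 mm, against 80 mm for fully seated, and later pictures showed it level and centred.
- **Tub positions:** The last pictures show all three tubs upright in the right wells, with the arm clear.

| Tub | Measured x, y (mm) | Well centre, estimated (mm) |
|---|---|---|
| Green | (630, -130) | (632, -128) |
| Red | (636, -38) | (638, -38) |
| Yellow | (640, 44) | (644, 51) |

- **Disagreement:** The yellow tub's position varied between views, with y from 44 to 54 mm; the last reading was near the picture's edge. All readings are within the tolerance of 20 mm along the row and 15 mm across.

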